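# Set and lock the dip-tube length stop

### The arm

A 7-joint arm with a two-finger parallel gripper is mounted at the origin on a cart in front of the work surface, level with it; the furniture and walls round the work are solid. World frame = base frame: x ahead of the robot, y to its left, z up, the work surface at z = 0. Lengths are in m, angles in rad, forces in N, time in s.
With the tool pointing down it reaches from about 0.35 to 0.9 m from the base axis. Payload 8.1 kg.
Tool frame: the origin (TCP) lies at the very end of the fingers, on their centre line; the grasp point (between the pads) lies 19 mm behind it (bot.tcp_to_grasp is the distance from the TCP to the grasp point, in m); z points along the fingers, y is the line along which they close (so a half turn about z gives the same grasp; the last joint's range is limited). The gripper opens to 92 mm and grips with 3 to 60 N. Pads are 19 mm wide; open, the fingers measure 130 mm over their backs; the gripper's body (75 mm by 190 mm) begins 47 mm behind the grasp point.
Start: joints at [1.166, 0.434, 0.025, 1.573, -0.012, 1.134, -0.075], TCP at [0.186, -0.597, 0.227] pointing down, gripper open.
Joint ranges: [-2.62, 2.62], [-0.44, 2.09], [-1.27, 1.32], [0.08, 2.57], [-1.32, 4.46], [0.12, 2], [-2.74, 2.74]. Speed limits (rad/s): [2.22, 2.22, 3.01, 3.01, 3.14, 3.14, 3.14].

### API

Orientations are given as a unit quaternion [x, y, z, w].
In Python, from bench import bot, optics, nets gives the robot as it stands. The module is installed in compiled form; this text tells all that it offers.
- The arm moves only by the tool arm_command, never from a script. Its arguments are lists of equal length, an entry for each row: "translation": the shift along the tool's x, y, z in cm, a list of three; "dr": the turn, a rotation vector about the tool's x, y, z in degrees, a list of three; "claw": the closure, from 0 (fully open) to 1 (shut). A call has exactly 8 rows; each row is the pose to reach, as a shift and turn from the pose commanded when the call began, along the tool's axes at that moment; what a row does not reach only later rows make up. A row lasts 1/10 s, in which the tool goes at most 50 mm and 8.59 degrees, less where a joint would pass 70% of its speed; a pose out of reach is approached as far as the arm can. A call with a gripper value outside its range is refused whole. The fingers move at their own pace and stop on an object; "newtons" is the grip in N (left out, the last holds). Time passes only in rows, so rows that repeat a pose let the fingers close, or fill a call up. It gives the time, the measured TCP pose, the force, the opening and the grip force at its end, in the units of the state.
- bot.get_obs(): the state, without advancing time (a new reading comes with each control period).
- optics.read_camera(name): name is "scene" or "top"; returns a dict with "pixels" (384x512x3 uint8, blue, green, red), "fx", "fy", "cx", "cy" (pixels), "R" (3x3) and "t" (3): a world point X has camera coordinates R X + t. Camera axes: x right, y down, z forward; pixel columns grow to the right and rows downward; lengths in m; the calibration is good to about 2 mm. A picture is of the moment at which its call begins. There is no depth.
- bot.hand_in(): hands the job in; it is judged then, once.
Trained networks look in a picture, given as the dict that the camera call returned (one of the last four; its "shot" number tells which), for a name from the list of things; names that differ only in an ending like _2 or _b are one class to them, and where a whole thing is asked for, a point or a joint stands for the part that bears it (a point fixed in the world has none). Each returns a list of dicts, best first, with "confidence" (0 to 1); they miss things now and then, are a little off and sometimes report something else, mostly with a low value. They report only what shows in the picture. A call takes as long as a camera call.
- nets.look_for(label, picture): "location" ([x, y, z] in m, in the coordinates of the camera as it stood for that picture, good to about 4 mm: the middle of the surface that is visible of it).
- nets.outline_of(label, picture): "pixels" (384x512 bool, what is visible of it).
- nets.landmark_of(label, picture): "location" ([x, y, z] in m, in the coordinates of the camera as it stood for that picture, good to about 4 mm: a listed point, or the origin of a listed thing).
The state is a dict: "clock": time; "qpos": joint angles; "qvel": joint speeds; "joint_efforts": joint torques, N m; "tool_pos": TCP position; "tcp_rot": TCP orientation; "wrist_force": force on the tool from outside, world axes, zero at the start; "ft_torque": the same for the moment, N m; "gripper_width": finger opening in m; "grasp_force": force on a finger pad.
Only numpy, scipy, OpenCV 4.12 (cv2) and the standard library are available. Lean on these libraries where they do the work, as an engineer would, in place of code of your own. Each camera call takes 0.05 s, during which the arm holds its last target. There are 200 camera calls.

### The job

On the tube-length gauge, push the red stop along its rail until it drops into the notch beside the yellow disc, so that its white pointer points at that disc. Then press the black button on top of the stop down flush to lock it there. Only push and press: do not grip the stop, do not press the button before the stop is seated at the yellow disc, and leave the things standing round the gauge where they are.

Things in the scene. Friction and masses are not known exactly. Their poses are not given: they have to be found in the camera images.
- gauge: gauge fixed to the table: aluminium base 142 x 380 x 12 mm (x -84 to +58 mm). Origin on the table, on the rail's centre line, midway between the ends; y runs along the rail (robot's left when unturned), x away from the robot, discs on the -x side. Notched strip top 20 mm, two rods' tops (x = +-36 mm) 26 mm, end blocks (at y = +-182 mm, 16 mm thick) 33 mm above the table
- carriage (a joint): position of the red stop along the rail, m: 0 = its centre at gauge y = -100 mm, growing to gauge +y (left), to 0.195. Starts at 0 to 0.035. About 1 N friction; a spring ball drops into each of three notches, at 0.060, 0.110, 0.160: within about 3 mm of one it draws the stop in and centres it (the push force dips); pushing out again takes 8 to 12 N. Captive, cannot be lifted
- pointer (a point): point below the white pointer on the robot side of the red stop, 70 mm from the rail's centre line, at disc height; over a disc's centre when the stop is seated in that disc's notch. The stop is 92 mm across the rail, 56 mm along it (centred on this point's gauge y), from 22 to 56 mm above the table
- push_right (a point): centre of the flat right-hand end face of the stop (facing gauge -y, 92 mm across, from 28 to 56 mm above the table); push here towards gauge +y
- plate_right: black rubber plate, 92 x 6 x 28 mm, that forms the right-hand (gauge -y) end of the stop; origin at its centre
- plate_left: the same at the left-hand (gauge +y) end of the stop; origin at its centre. Touching both plates at once counts as gripping the stop
- lock_top (a point): centre of the top of the black lock button on the middle of the stop, 24 mm across, standing 8 mm proud of a steel collar 34 mm across; the top is 68 mm above the table when up, 60 mm (flush with the collar) when down
- lock_button (a joint): how far the lock button is pressed, m: 0 up, 0.008 fully down and flush. Takes about 3 N and stays where it is left
- disc_yellow: yellow disc, 18 mm across and 2.5 mm thick, set in the gauge's base beside the notch that is wanted; origin at the centre of its underside, 12 mm above the table. The three discs stand at the three notches in any order
- disc_blue: blue disc beside another notch, like the yellow one
- disc_green: green disc beside another notch, like the yellow one
- dosing_cup: loose light grey dosing cup, 65 mm across, 68 mm high, to the left of the gauge; origin at its underside; leave alone
- concentrate: loose white bottle with blue cap, 56 mm across, 190 mm high, to the left of the gauge; origin at its underside; leave alone
- scrub_brush: loose wooden scrub brush, 61 x 154 x 46 mm, to the right of the gauge; origin at its underside; leave alone
- marker: loose marker pen, 17 x 135 x 16 mm, to the right of the gauge; origin at its underside; leave alone

How it is judged:
By the outcome, as a careful person would: the job done as asked, in the order asked, and still so for the second after the job is handed in, with the robot touching nothing.
It also fails if it takes over 48 s, if anything falls off the work surface, if the arm or the gripper's body presses on something with over 40 N, if the wrist force passes 120 N, or if a joint passes its speed limit or range.

## Working session

There is one attempt and no reset: what is moved stays moved. The work goes in short steps, Python scripts to look and compute and a tool call to move; the robot and the scene stay as the last step left them, time stands still between calls to the robot, and variables do not carry over. Pictures are saved under pics/ and viewed, at most 10 in all, crops included, and the job is handed in when it is done.

Besides the shell and the picture viewer there is one more tool, called after "Call:" in YAML: its name, and indented under it one key for each argument. arm_command: Moves the arm, as the interface text tells. Its arguments: {"type":"object","properties":{"translation":{"type":"array","items":{"type":"array","items":{"type":"number"}}},"dr":{"type":"array","items":{"type":"array","items":{"type":"number"}}},"claw":{"type":"array","items":{"type":"number"}},"newtons":{"type":"number"}},"required":["translation","dr","claw"]}

```bash
mkdir -p pics
cat > h.py <<'E'
import numpy as np, cv2
from bench import bot, optics, nets
def world(p,c): return np.array(c["R"]).T@(np.array(p)-np.array(c["t"]))
def ray(c,u,v,z):
    R=np.array(c["R"]);t=np.array(c["t"]);o=-R.T@t
    d=R.T@np.array([(u-c["cx"])/c["fx"],(v-c["cy"])/c["fy"],1]);return o+d*(z-o[2])/d[2]
E
python3 - <<'E'
from h import *
np.set_printoptions(precision=4,suppress=True)
ims=[]
for n in("scene","top"):
    c=optics.read_camera(n);ims.append(c["pixels"]);cv2.imwrite(f"pics/{n}0.png",c["pixels"])
    print(n,'campos',-np.array(c["R"]).T@np.array(c["t"]))
    for l in("gauge","pointer","push_right","lock_top","plate_right","plate_left","disc_yellow","disc_blue","disc_green","dosing_cup","concentrate","scrub_brush","marker"):
        print(l,[(world(r["location"],c),round(r["confidence"],2)) for r in nets.landmark_of(l,c)[:2]])
o=bot.get_obs();print(o)
E
```

```text
scene campos [-0.258   0.3839  1.0902]
gauge [(array([ 0.5124, -0.1125, -0.0053]), 0.65)]
pointer [(array([ 0.457 , -0.2094,  0.0151]), 0.69)]
push_right [(array([ 0.5301, -0.2231,  0.0401]), 0.65), (array([ 0.4038,  0.1589, -0.0013]), 0.31)]
lock_top [(array([ 0.5255, -0.1964,  0.0642]), 0.38)]
plate_right [(array([ 0.527 , -0.2231,  0.037 ]), 0.44)]
plate_left [(array([ 0.5196, -0.1728,  0.0444]), 0.63)]
disc_yellow [(array([ 0.4365, -0.0639,  0.0144]), 0.45)]
disc_blue [(array([ 0.4382, -0.1112,  0.0143]), 0.47)]
disc_green [(array([ 0.4382, -0.0666,  0.0144]), 0.67), (array([ 0.4493, -0.1641,  0.013 ]), 0.51)]
dosing_cup [(array([0.4989, 0.1482, 0.0038]), 0.72), (array([ 0.529 , -0.2217,  0.0406]), 0.22)]
concentrate [(array([ 0.4048,  0.1589, -0.0012]), 0.73)]
scrub_brush [(array([ 0.5763, -0.3792, -0.0015]), 0.7)]
marker [(array([ 0.4921, -0.3858,  0.0002]), 0.61)]
top campos [ 0.4525 -0.018   1.265 ]
gauge [(array([ 0.508 , -0.1087, -0.0005]), 0.66)]
pointer [(array([ 0.4547, -0.2095,  0.0142]), 0.62)]
push_right [(array([ 0.5305, -0.2265,  0.0374]), 0.56)]
lock_top [(array([ 
[... 412 characters left out ...]
oncentrate [(array([ 0.4035,  0.1597, -0.0001]), 0.58)]
scrub_brush [(array([ 0.5768, -0.3772,  0.0001]), 0.76)]
marker [(array([ 0.493 , -0.3833, -0.0015]), 0.72)]
{'clock': 1.4, 'qpos': array([ 1.1664,  0.4345,  0.025 ,  1.5732, -0.0116,  1.134 , -0.0751]), 'qvel': array([-0.0006, -0.0004,  0.0005,  0.0004, -0.0005,  0.0032, -0.0009]), 'joint_efforts': array([ -0.0023, -66.7676,   0.9826, -31.4804,  -0.0609,   0.0328,
         0.    ]), 'tool_pos': array([ 0.1858, -0.5968,  0.2267]), 'tcp_rot': array([0.9886, 0.1503, 0.    , 0.    ]), 'wrist_force': array([ 0.4473,  0.2099, -0.6051]), 'ft_torque': array([-0.0401, -0.0198, -0.0509]), 'grasp_force': 0.0, 'gripper_width': 0.09234876130227183}
```

View pics/top0.png

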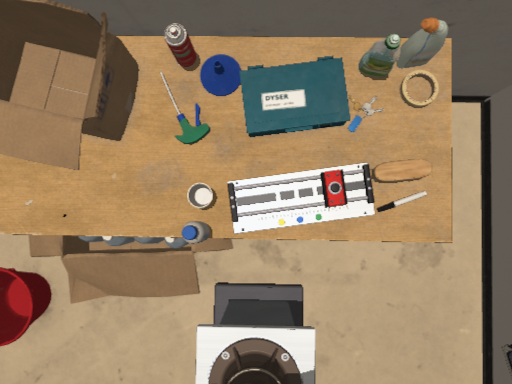

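View pics/scene0.png

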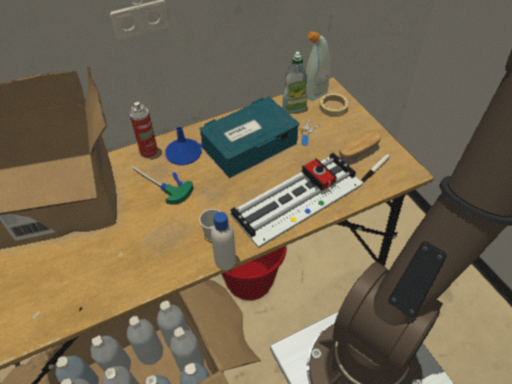

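The top view shows the gauge from about (230,205) to (372,190), with the stop at (333,188). The discs are yellow (282,222), blue (300,220) and green (318,217), so yellow is the far left notch at 0.160. Next I'll refine the gauge pose.

```bash
cat >> h.py <<'E'
def fit(c):
    # fit the gauge pose from disc and button colour blobs
    pass
E
python3 - <<'E'
from h import *
from scipy.optimize import least_squares
np.set_printoptions(precision=4,suppress=True)
P={}
for n in("top","scene"):
    c=optics.read_camera(n);hsv=cv2.cvtColor(c["pixels"],cv2.COLOR_BGR2HSV)
    g=[r for r in nets.outline_of("gauge",c)][0]["pixels"]
    m=cv2.dilate(g.astype(np.uint8),np.ones((5,5)))
    for k,(lo,hi) in dict(yellow=(22,35),blue=(105,125),green=(50,85)).items():
        b=((hsv[...,0]>=lo)&(hsv[...,0]<=hi)&(hsv[...,1]>110)&(hsv[...,2]>70)&(m>0)).astype(np.uint8)
        N,_,st,ce=cv2.connectedComponentsWithStats(b)
        if N>1:
            i=1+np.argmax(st[1:,4]);w=ray(c,*ce[i],.0145);P.setdefault(k,[]).append(w[:2]);print(n,k,ce[i],st[i,4],w)
    if n=="top":
        pts=np.argwhere(g)[:,::-1]; 
        q=np.array([ray(c,u,v,.015)[:2] for u,v in pts]).astype(np.float32);print(cv2.minAreaRect(q))
    for l in("push_right","lock_top"):
        print(l,[(world(r["location"],c),round(r["confidence"],2)) for r in nets.landmark_of(l,c)[:1]])
T=[];G=[]
Y=dict(yellow=.06,blue=.01,green=-.04)
for k in P:
    for w in P[k]: T.append(w);G.append((-.07,Y[k]))
T=np.array(T);G=np.array(G)
f=lambda p:(p[:2]+G@np.array([[np.cos(p[2]),np.sin(p[2])],[-np.sin(p[2]),np.cos(p[2])]])-T).ravel()
r=least_squares(f,[.51,-.11,.15]);print(r.x,r.fun)
E
```

```text
top yellow [281.24 221.56] 25 [ 0.4343 -0.064   0.0145]
top blue [299.6957 219.2174] 23 [ 0.4415 -0.1132  0.0145]
top green [318.2  216.85] 20 [ 0.4488 -0.1626  0.0145]
((0.4999101459980011, -0.11445692181587219), (0.1418967992067337, 0.3845227062702179), 8.718607902526855)
push_right [(array([ 0.5297, -0.2255,  0.0383]), 0.98)]
lock_top [(array([ 0.5244, -0.1985,  0.0697]), 0.59)]
scene yellow [293.1905 218.9048] 21 [ 0.4329 -0.0635  0.0145]
scene blue [307.  210.5] 16 [ 0.4409 -0.1125  0.0145]
scene green [320.5455 202.3636] 11 [ 0.4486 -0.1617  0.0145]
push_right [(array([ 0.5283, -0.224 ,  0.0413]), 0.8)]
lock_top [(array([ 0.5266, -0.197 ,  0.0659]), 0.43)]
[ 0.5119 -0.1122  0.1521] [-0.0007  0.0005  0.0007  0.     -0.0003  0.0003  0.0003 -0.0004 -0.
  0.0002  0.0001 -0.0006]
```

Call:
arm_command:
  translation:
    - [2.7,-1.3,0]
    - [5.4,-2.7,0]
    - [8.1,-4.0,0]
    - [10.8,-5.3,0]
    - [13.5,-6.6,0]
    - [16.2,-8.0,0]
    - [18.9,-9.3,0]
    - [21.6,-10.6,0]
  dr:
    - [0,0,0]
    - [0,0,0]
    - [0,0,0]
    - [0,0,0]
    - [0,0,0]
    - [0,0,0]
    - [0,0,0]
    - [0,0,0]
  claw: [1,1,1,1,1,1,1,1]
  newtons: 30

```text
clock: 2.6
tool_pos: [0.3613, -0.4305, 0.2269]
tcp_rot: [0.989, 0.15, 0.0, 0.0]
wrist_force: [0.3, -0.1, 0.5]
gripper_width: 0.0325
grasp_force: 0.0
```

Call:
arm_command:
  translation:
    - [2.7,-1.3,1]
    - [5.4,-2.7,2]
    - [8.1,-4.0,3]
    - [10.8,-5.3,4]
    - [13.5,-6.6,5]
    - [16.2,-8.0,6]
    - [18.9,-9.3,7]
    - [21.6,-10.6,8]
  dr:
    - [0,0,-5]
    - [0,0,-10]
    - [0,0,-15]
    - [0,0,-20]
    - [0,0,-25]
    - [0,0,-30]
    - [0,0,-35]
    - [0,0,-40]
  claw: [1,1,1,1,1,1,1,1]

```text
clock: 3.4
tool_pos: [0.5361, -0.2652, 0.1465]
tcp_rot: [0.877, 0.481, 0.0, 0.0]
wrist_force: [0.3, -0.4, 0.5]
gripper_width: 0.0008
grasp_force: 0.0
```

Call:
arm_command:
  translation:
    - [0,0,0]
    - [0,0,0]
    - [0,0,0]
    - [0,0,0]
    - [0,0,0]
    - [0,0,0]
    - [0,0,0]
    - [0,0,0]
  dr:
    - [0,0,-6]
    - [0,0,-12]
    - [0,0,-18]
    - [0,0,-24]
    - [0,0,-30]
    - [0,0,-36]
    - [0,0,-41.4]
    - [0,0,-41.4]
  claw: [1,1,1,1,1,1,1,1]

```text
clock: 4.2
tool_pos: [0.5352, -0.2662, 0.1467]
tcp_rot: [0.651, 0.759, 0.0, -0.0]
wrist_force: [-0.2, 0.1, -0.3]
gripper_width: 0.0007
grasp_force: 0.0
```

```bash
cat >> h.py <<'E'
A=.1521;O=np.array([.5119,-.1122]);V=np.array([np.cos(A),np.sin(A)]);U=np.array([-np.sin(A),np.cos(A)])
def gauge(p): d=np.array(p)[:2]-O;return np.array([d@V,d@U])
E
python3 - <<'E'
from h import *
o=bot.get_obs();print(o["clock"],o["tool_pos"],o["tcp_rot"],gauge(o["tool_pos"]),o["gripper_width"],o["qpos"],o["wrist_force"])
q=o["tcp_rot"];print(2*np.arctan2(q[1],q[0]),np.pi/2+A)
ims=[]
for n in("scene","top"):
    c=optics.read_camera(n)["pixels"];ims.append(c[100:280,200:460])
cv2.imwrite("pics/1.png",cv2.resize(np.hstack(ims),(800,277),interpolation=cv2.INTER_CUBIC))
E
```

```text
4.2 [ 0.53515417 -0.2662162   0.14667387] [ 6.51107746e-01  7.58985311e-01  2.23750602e-05 -3.10339595e-05] [-0.00034994 -0.15576143] 0.000685873275848323 [ 0.67853508  0.50883113 -0.43985476  1.71004912  0.25250892  0.97916677
  0.29837918] [-0.22688145  0.14224843 -0.33560344]
1.7235065847509148 1.7228963267948965
```

View pics/1.png

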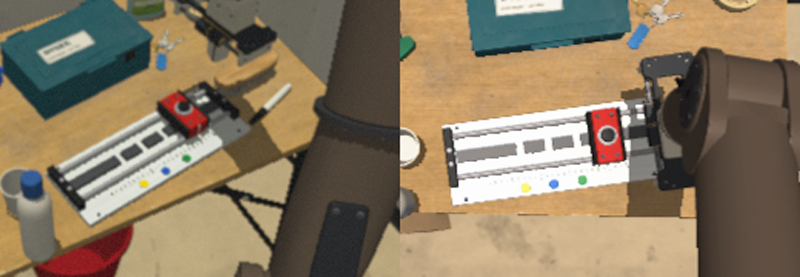

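The gripper is over the rail just right of the stop, with its shadow at about (640,150) in the right-hand half of the picture. The way down is clear.

Call:
arm_command:
  translation:
    - [0,0,1.5]
    - [0,0,3]
    - [0,0,4.5]
    - [0,0,6]
    - [0,0,7.5]
    - [0,0,9]
    - [0,0,10.6]
    - [0,0,10.6]
  dr:
    - [0,0,0]
    - [0,0,0]
    - [0,0,0]
    - [0,0,0]
    - [0,0,0]
    - [0,0,0]
    - [0,0,0]
    - [0,0,0]
  claw: [1,1,1,1,1,1,1,1]

```text
clock: 5.1
tool_pos: [0.5337, -0.2654, 0.0381]
tcp_rot: [0.651, 0.759, -0.001, -0.002]
wrist_force: [-0.2, -0.6, -0.7]
gripper_width: 0.0003
grasp_force: 0.0
```

Call:
arm_command:
  translation:
    - [0.6,0,0]
    - [1.2,0,0]
    - [1.8,0,0]
    - [2.4,0,0]
    - [3.0,0,0]
    - [3.4,0,0]
    - [3.8,0,0]
    - [4.0,0,0]
  dr:
    - [0,0,0]
    - [0,0,0]
    - [0,0,0]
    - [0,0,0]
    - [0,0,0]
    - [0,0,0]
    - [0,0,0]
    - [0,0,0]
  claw: [1,1,1,1,1,1,1,1]

```text
clock: 5.9
tool_pos: [0.5294, -0.2263, 0.041]
tcp_rot: [0.652, 0.759, 0.0, 0.0]
wrist_force: [0.8, -2.4, 1.7]
gripper_width: 0.0006
grasp_force: 1.1
```

Run:
```python
from h import *
o=bot.get_obs();print(o["clock"],o["tool_pos"],gauge(o["tool_pos"]),o["wrist_force"])
for n in("scene","top"):
    c=optics.read_camera(n)
    for l in("lock_top","pointer","push_right"):
        for r in nets.landmark_of(l,c)[:1]: w=world(r["location"],c);print(n,l,gauge(w),w[2],r["confidence"])
```

```text
5.9 [ 0.52942893 -0.22633435  0.04096982] [ 3.35857822e-05 -1.15472556e-01] [ 0.75924247 -2.39203651  1.71288616]
scene lock_top [-0.06981258 -0.07885029] 0.015015441446915204 0.7
scene pointer [-0.07073366 -0.07622278] 0.014927141132705884 0.8
scene push_right [ 2.52785158e-05 -1.00833388e-01] 0.038039702599151626 0.81
top lock_top [-0.000422  -0.0781517] 0.07115266008710863 0.48
top pointer [-0.06744197 -0.07433213] 0.015013241571493323 0.67
top push_right [ 0.00118295 -0.10565669] 0.04216249843261699 0.55
```

Call:
arm_command:
  translation:
    - [0.7,0,0]
    - [1.4,0,0]
    - [2.1,0,0]
    - [2.8,0,0]
    - [3.5,0,0]
    - [4.2,0,0]
    - [4.9,0,0]
    - [5.5,0,0]
  dr:
    - [0,0,0]
    - [0,0,0]
    - [0,0,0]
    - [0,0,0]
    - [0,0,0]
    - [0,0,0]
    - [0,0,0]
    - [0,0,0]
  claw: [1,1,1,1,1,1,1,1]

```text
clock: 7.1
tool_pos: [0.5207, -0.1716, 0.0407]
tcp_rot: [0.651, 0.759, -0.0, -0.0]
wrist_force: [0.9, -2.6, -1.4]
gripper_width: 0.0005
grasp_force: 1.6
```

Call:
arm_command:
  translation:
    - [0.7,0,0]
    - [1.4,0,0]
    - [2.1,0,0]
    - [2.8,0,0]
    - [3.5,0,0]
    - [4.2,0,0]
    - [4.9,0,0]
    - [5.5,0,0]
  dr:
    - [0,0,0]
    - [0,0,0]
    - [0,0,0]
    - [0,0,0]
    - [0,0,0]
    - [0,0,0]
    - [0,0,0]
    - [0,0,0]
  claw: [1,1,1,1,1,1,1,1]

```text
clock: 7.9
tool_pos: [0.5125, -0.1169, 0.0408]
tcp_rot: [0.651, 0.759, 0.0, -0.0]
wrist_force: [-0.9, -3.6, -0.7]
gripper_width: 0.0004
grasp_force: 1.6
```

```bash
cat > look.py <<'E'
from h import *
import sys
o=bot.get_obs();print(o["clock"],o["tool_pos"],gauge(o["tool_pos"]),o["wrist_force"])
ims=[]
for n in("scene","top"):
    c=optics.read_camera(n);ims.append(c["pixels"])
    for l in("lock_top","pointer","push_right","plate_left"):
        for r in nets.landmark_of(l,c)[:1]: w=world(r["location"],c);print(n,l,gauge(w),w[2],r["confidence"])
    # red body centroid
    h=cv2.cvtColor(c["pixels"],cv2.COLOR_BGR2HSV);b=(((h[...,0]<8)|(h[...,0]>172))&(h[...,1]>150)&(h[...,2]>90)).astype(np.uint8)
    for p in [np.argwhere(b)]:
        g=np.array([gauge(ray(c,u,v,.056)) for v,u in p]);k=(abs(g[:,0])<.06)&(abs(g[:,1])<.17);g=g[k];print(n,"red y 2..98%",np.percentile(g[:,1],[2,50,98]),len(g))
if len(sys.argv)>1: 
    cv2.imwrite(sys.argv[1],np.hstack([cv2.resize(ims[0][140:260,220:370],(400,320),interpolation=2),cv2.resize(ims[1][150:250,220:345],(400,320),interpolation=2)]))
E
python3 look.py pics/2.png
```

```text
7.9 [ 0.51251426 -0.11686049  0.04079652] [-9.89617562e-05 -4.69975698e-03] [-0.88973592 -3.56639732 -0.69303509]
scene lock_top [0.00115432 0.03647195] 0.06421714573991881 0.59
scene pointer [-0.06866202  0.03141279] 0.011140002298504597 0.92
scene plate_left [-0.00333675  0.05795255] 0.040175841629119836 0.75
scene red y 2..98% [0.01850446 0.04138879 0.05724942] 259
top lock_top [-0.00085456  0.03495286] 0.06719876070963703 0.42
top pointer [-0.06974423  0.03765861] 0.01304017003393188 0.74
top push_right [0.0002795  0.00936464] 0.04062401215300955 0.84
top plate_left [-0.06374347  0.28720669] -5.6252292708942773e-05 0.55
top red y 2..98% [0.02788585 0.04490314 0.05901777] 292
```

View pics/2.png

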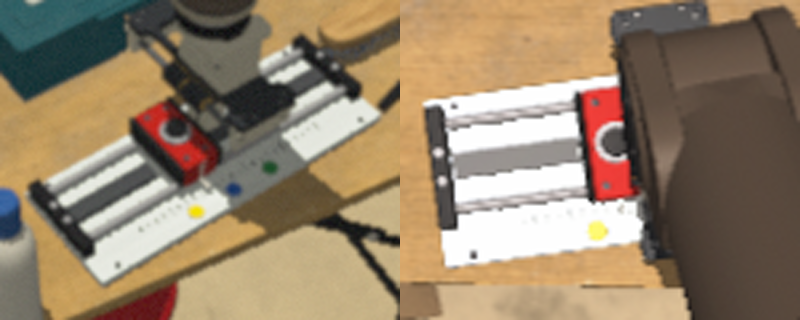

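The stop sits between blue and yellow: pointer near (205,180) and yellow disc at (197,211) in the left crop. About 25 mm is left, so I'll push slowly.

Call:
arm_command:
  translation:
    - [0.4,0,0]
    - [0.8,0,0]
    - [1.2,0,0]
    - [1.5,0,0]
    - [1.7,0,0]
    - [1.9,0,0]
    - [2.0,0,0]
    - [2.0,0,0]
  dr:
    - [0,0,0]
    - [0,0,0]
    - [0,0,0]
    - [0,0,0]
    - [0,0,0]
    - [0,0,0]
    - [0,0,0]
    - [0,0,0]
  claw: [1,1,1,1,1,1,1,1]

```text
clock: 9.2
tool_pos: [0.5096, -0.0973, 0.0408]
tcp_rot: [0.651, 0.759, 0.0, -0.0]
wrist_force: [0.3, -0.6, 0.5]
gripper_width: 0.0006
grasp_force: 0.0
```

Call:
arm_command:
  translation:
    - [0.03,0,0]
    - [0.06,0,0]
    - [0.09,0,0]
    - [0.12,0,0]
    - [0.15,0,0]
    - [0.2,0,0]
    - [0.2,0,0]
    - [0.2,0,0]
  dr:
    - [0,0,0]
    - [0,0,0]
    - [0,0,0]
    - [0,0,0]
    - [0,0,0]
    - [0,0,0]
    - [0,0,0]
    - [0,0,0]
  claw: [1,1,1,1,1,1,1,1]

```text
clock: 10.0
tool_pos: [0.5093, -0.0959, 0.0407]
tcp_rot: [0.652, 0.759, -0.0, 0.0]
wrist_force: [-0.1, 0.2, -0.4]
gripper_width: 0.0001
grasp_force: 0.0
```

```bash
python3 look.py
```

```text
10.0 [ 0.50926748 -0.09593386  0.04073571] [-0.00013757  0.01647721] [-0.11752647  0.18307075 -0.42200178]
scene lock_top [0.0008777  0.06245757] 0.0668479853969773 0.43
scene pointer [-0.06986286  0.0571853 ] 0.014805445607775016 0.93
scene push_right [0.00016304 0.03650155] 0.04101032620678254 0.73
scene plate_left [-0.00327416  0.08531001] 0.04158481407295755 0.52
scene red y 2..98% [0.04349178 0.06631084 0.08356851] 290
top lock_top [-0.00166478  0.05575349] 0.07096135859894177 0.49
top pointer [-0.06556597  0.06153694] 0.0163306868743033 0.78
top push_right [0.00354854 0.03151589] 0.04132792809006423 0.68
top plate_left [-0.00347934  0.08275667] 0.04383820408385789 0.43
top red y 2..98% [0.0516243  0.07022389 0.08201446] 262
```

The force fell to zero ahead of the finger, so the ball has probably drawn the stop in. I'll back off and check with a clear view.

Call:
arm_command:
  translation:
    - [-0.7,0,0]
    - [-1.5,0,0]
    - [-2.5,0,0]
    - [-3.5,0,-1]
    - [-5.5,0,-3]
    - [-7.5,0,-5]
    - [-10,0,-7]
    - [-13,0,-9]
  dr:
    - [0,0,0]
    - [0,0,0]
    - [0,0,0]
    - [0,0,0]
    - [0,0,0]
    - [0,0,0]
    - [0,0,0]
    - [0,0,0]
  claw: [1,1,1,1,1,1,1,1]

```text
clock: 11.3
tool_pos: [0.5289, -0.2256, 0.1325]
tcp_rot: [0.651, 0.759, 0.0, 0.0]
wrist_force: [0.9, -0.2, 0.2]
gripper_width: 0.0004
grasp_force: 0.0
```

```bash
python3 look.py pics/3.png
```

```text
11.3 [ 0.52891303 -0.22555129  0.13250134] [-0.00035772 -0.11462038] [ 0.94063207 -0.15804368  0.15705771]
scene lock_top [0.00038174 0.05984045] 0.0684369219708998 0.59
scene pointer [-0.06794962  0.05631975] 0.013939226434193699 0.75
scene push_right [0.00124214 0.0351444 ] 0.0387467728420842 0.8
scene plate_left [-0.00563327  0.08364742] 0.04390005372345995 0.46
scene red y 2..98% [0.03904366 0.06312866 0.08311603] 306
top lock_top [-0.00098926  0.06019088] 0.07148408081176807 0.41
top pointer [-0.06791885  0.06253016] 0.013618225024112298 0.87
top push_right [0.0012436  0.03186281] 0.03990774900409888 0.9
top plate_left [-0.00292175  0.08242893] 0.04195892807854549 0.6
top red y 2..98% [0.03838856 0.05995904 0.08169086] 423
```

View pics/3.png

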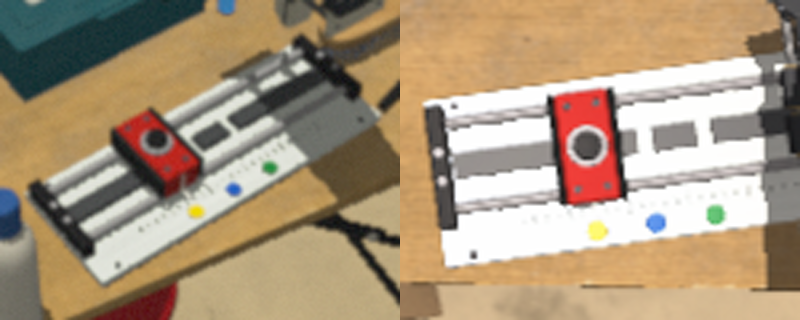

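The top view shows the red body centred at gauge y = 0.060, and the pointer lies over the yellow disc at (597,231), so it is seated. Now I'll move over the button.

Call:
arm_command:
  translation:
    - [2.5,0,0]
    - [5.5,0,0]
    - [8.5,0,0]
    - [11.5,0,0]
    - [14.5,0,0]
    - [16.5,0,0]
    - [17.5,0,0]
    - [17.5,0,0]
  dr:
    - [0,0,0]
    - [0,0,0]
    - [0,0,0]
    - [0,0,0]
    - [0,0,0]
    - [0,0,0]
    - [0,0,0]
    - [0,0,0]
  claw: [1,1,1,1,1,1,1,1]

```text
clock: 12.6
tool_pos: [0.5023, -0.05, 0.1307]
tcp_rot: [0.65, 0.76, 0.0, -0.0]
wrist_force: [0.1, -0.6, 0.4]
gripper_width: 0.0008
grasp_force: 0.0
```

Call:
arm_command:
  translation:
    - [0,0,1]
    - [0,0,2]
    - [0,0,3]
    - [0,0,4]
    - [0,0,5]
    - [0,0,5.5]
    - [0,0,5.8]
    - [0,0,5.8]
  dr:
    - [0,0,0]
    - [0,0,0]
    - [0,0,0]
    - [0,0,0]
    - [0,0,0]
    - [0,0,0]
    - [0,0,0]
    - [0,0,0]
  claw: [1,1,1,1,1,1,1,1]

```text
clock: 13.4
tool_pos: [0.5023, -0.0514, 0.0724]
tcp_rot: [0.651, 0.759, -0.0, -0.0]
wrist_force: [-0.3, 0.2, -0.0]
gripper_width: 0.0003
grasp_force: 0.0
```

```bash
python3 look.py pics/4.png
```

```text
13.4 [ 0.50233487 -0.05140439  0.0723931 ] [-0.00024331  0.06154299] [-0.25326139  0.17848304 -0.00435342]
scene lock_top [-3.29226043e-06  6.11355821e-02] 0.06569203997110375 0.44
scene pointer [-0.06927603  0.05761148] 0.0159297227236596 0.74
scene push_right [0.00031781 0.03728273] 0.038632133062723444 0.55
scene plate_left [-0.00595943  0.08607817] 0.04511457899264945 0.57
scene red y 2..98% [0.04564262 0.06848937 0.08258439] 175Traceback (most recent call last):
  File "look.py", line 12, in <module>
    g=np.array([gauge(ray(c,u,v,.056)) for v,u in p]);k=(abs(g[:,0])<.06)&(abs(g[:,1])<.17);g=g[k];print(n,"red y 2..98%",np.percentile(g[:,1],[2,50,98]),len(g))
                                                                                                                          ~~~~~~~~~~~~~^^^^^^^^^^^^^^^^^^
    return _quantile_unchecked(
        a, q, axis, out, overwrite_input, method, keepdims, weights)
    return _ureduce(a,
                    func=_quantile_ureduce_func,
    ...<5 lines>...
                    overwrite_input=overwrite_input,
                    method=method)
    r = func(a, **kwargs)
    result = _quantile(arr,
                       quantiles=q,
    ...<2 lines>...
                       out=out,
                       weights=wgt)
    slices_having_nans = np.isnan(arr[-1, ...])
                                  ~~~^^^^^^^^^
IndexError: index -1 is out of bounds for axis 0 with size 0
```

Call:
arm_command:
  translation:
    - [-0.1,0,0.2]
    - [-0.1,0,0.4]
    - [-0.1,0,0.6]
    - [-0.1,0,0.8]
    - [-0.1,0,1.0]
    - [-0.1,0,1.15]
    - [-0.1,0,1.25]
    - [-0.1,0,1.25]
  dr:
    - [0,0,0]
    - [0,0,0]
    - [0,0,0]
    - [0,0,0]
    - [0,0,0]
    - [0,0,0]
    - [0,0,0]
    - [0,0,0]
  claw: [1,1,1,1,1,1,1,1]

```text
clock: 14.7
tool_pos: [0.5027, -0.0525, 0.0603]
tcp_rot: [0.652, 0.759, -0.0, 0.0]
wrist_force: [-1.0, -1.7, 4.8]
gripper_width: 0.0003
grasp_force: 2.5
```

Call:
arm_command:
  translation:
    - [0,0,0.03]
    - [0,0,0.06]
    - [0,0,0.1]
    - [0,0,0.1]
    - [0,0,0.1]
    - [0,0,0.1]
    - [0,0,0.1]
    - [0,0,0.1]
  dr:
    - [0,0,0]
    - [0,0,0]
    - [0,0,0]
    - [0,0,0]
    - [0,0,0]
    - [0,0,0]
    - [0,0,0]
    - [0,0,0]
  claw: [1,1,1,1,1,1,1,1]

```text
clock: 15.5
tool_pos: [0.5027, -0.0525, 0.0602]
tcp_rot: [0.652, 0.759, -0.0, 0.0]
wrist_force: [-5.1, -1.0, 18.6]
gripper_width: 0.0003
grasp_force: 9.1
```

The button has bottomed: 18.6 N at z = 0.060. Now I'll lift off and check.

Call:
arm_command:
  translation:
    - [0,0,-0.3]
    - [0,0,-1]
    - [0,0,-3]
    - [0,0,-5]
    - [0,0,-7]
    - [-1,0,-9]
    - [-4,0,-10]
    - [-8,0,-10]
  dr:
    - [0,0,0]
    - [0,0,0]
    - [0,0,0]
    - [0,0,0]
    - [0,0,0]
    - [0,0,0]
    - [0,0,0]
    - [0,0,0]
  claw: [1,1,1,1,1,1,1,1]

```text
clock: 16.3
tool_pos: [0.516, -0.1304, 0.1614]
tcp_rot: [0.65, 0.76, 0.001, 0.001]
wrist_force: [-0.5, -0.3, -0.6]
gripper_width: 0.0004
grasp_force: 0.0
```

Call:
arm_command:
  translation:
    - [-2,0,0]
    - [-5,0,0]
    - [-8,0,0]
    - [-10,0,0]
    - [-11,0,0]
    - [-12,0,0]
    - [-12,0,0]
    - [-12,0,0]
  dr:
    - [0,0,0]
    - [0,0,0]
    - [0,0,0]
    - [0,0,0]
    - [0,0,0]
    - [0,0,0]
    - [0,0,0]
    - [0,0,0]
  claw: [1,1,1,1,1,1,1,1]

```text
clock: 17.1
tool_pos: [0.5329, -0.249, 0.1592]
tcp_rot: [0.651, 0.759, 0.0, -0.0]
wrist_force: [0.2, 0.2, -1.1]
gripper_width: 0.0004
grasp_force: 0.0
```

```bash
python3 look.py pics/5.png
```

```text
17.1 [ 0.53291469 -0.248985    0.15923951] [ 4.72017572e-05 -1.38389856e-01] [ 0.23920256  0.16237433 -1.07331879]
scene pointer [-0.06730728  0.0597438 ] 0.01784732792234001 0.74
scene push_right [-0.00076479  0.03496448] 0.04005820294460705 0.83
scene plate_left [-0.00314272  0.08492674] 0.044890237287973075 0.55
scene red y 2..98% [0.03904246 0.06373275 0.08346911] 298
top pointer [-0.06799491  0.05957247] 0.015159751121555466 0.64
top plate_left [-0.00173501  0.08576434] 0.04338956015384243 0.43
top red y 2..98% [0.03838691 0.06003287 0.08175889] 422
```

View pics/5.png

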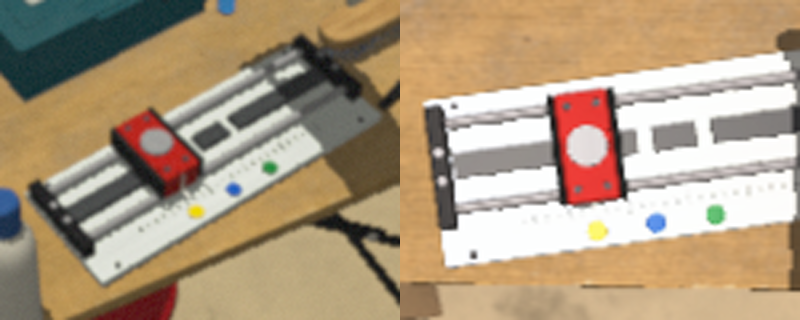

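The button is flush, level with the collar at (587,145), and the stop is still at y = 0.060 beside yellow (597,231). Handing in.

```bash
python3 -c "
from bench import bot
print(bot.hand_in())"
```

```text
the job is handed in; nothing more can be done
None
```

The red stop is seated in the notch at the yellow disc with its button pressed flush, and I handed the job in at about 17 s; the hand-in gave no verdict.

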